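Put the mixed-up sockets back on their own rests

ROBOT

A 6-joint arm with a two-finger parallel gripper is mounted at the origin on the work surface. World frame = base frame: x ahead of the robot, y to its left, z up, the work surface at z = 0. Lengths are in m, angles in rad, forces in N, time in s.
With the tool pointing down it reaches from about 0.35 to 1 m from the base axis. Payload 7.1 kg.
Tool frame: the origin (TCP) lies midway between the tips of the shut fingers; the grasp point (between the pads) lies 19 mm behind it (manip.pinch_z is the distance from the TCP to the grasp point, in m); z points along the fingers, y is the line along which they close (so a half turn about z gives the same grasp; the last joint's range is limited). The gripper opens to 85 mm and grips with 20 to 120 N. Pads are 22 mm wide; open, the fingers measure 114 mm over their backs; the gripper's body (76 mm by 85 mm) begins 54 mm behind the grasp point. The pads swing forward as they close: fully open they stand 13 mm farther back than shut.
Start: joints at [1.139, 0.423, 1.63, -0, 1.089, -0.019], TCP at [0.251, 0.572, 0.231] pointing down, gripper open.
Joint ranges: [-3, 3], [-0.9, 2.11], [0.09, 2.58], [-1.31, 4.45], [0.11, 2.69], [-2.54, 2.54]. Speed limits (rad/s): [2.39, 2.39, 3.01, 3.14, 3.14, 3.14].

INTERFACE

Orientations are given as a unit quaternion [w, x, y, z].
In Python, from rig import manip gives the robot as it stands.
- The arm moves only by the tool step_arm, never from a script. Its argument "plan" is a list of rows, each a list of 4 numbers: the shift along the tool's x, y, z in m, then the turn about the tool's z in degrees. In form: [[tx, ty, tz, roll], ...]. A call has exactly 8 rows; each row is the pose to reach, as a shift and turn from the pose commanded when the call began, along the tool's axes at that moment; what a row does not reach only later rows make up. A row lasts 1/10 s, in which the tool goes at most 50 mm and 8.59 degrees, less where a joint would pass 70% of its speed; a pose out of reach is approached as far as the arm can. A call with a gripper value outside its range is refused whole. "hand" is the opening, from 0 (shut) to 1 (fully open), set as the call begins (left out, the last holds). The fingers move at their own pace and stop on an object; "grip_force" is the grip in N (left out, the last holds). Time passes only in rows, so rows that repeat a pose let the fingers close, or fill a call up. It gives the time, the measured TCP pose, the force, the opening and the grip force at its end, in the units of the state.
- manip.state(): the state, without advancing time (a new reading comes with each control period).
- manip.capture(name): name is "side" or "top" or "wrist"; returns a dict with "color" (400x640x3 uint8, red, green, blue), "depth" (400x640 float32, m along the optical axis (not along the pixel's ray), 0 where there is no reading), "camera_matrix" (3x3 intrinsics, pixels), "extrinsics" (4x4, takes a point from camera to world coordinates). Camera axes: x right, y down, z forward; pixel columns grow to the right and rows downward; lengths in m; the calibration is good to about 2 mm. A picture is of the moment at which its call begins.
- manip.sign_off(): hands the job in; it is judged then, once.
The state is a dict: "t": time; "qpos": joint angles; "qvel": joint speeds; "joint_efforts": joint torques, N m; "tcp_pos": TCP position; "tool_rot": TCP orientation; "contact_force": force on the tool from outside, world axes, zero at the start; "torque": the same for the moment, N m; "gripper_width": finger opening in m; "grip_force": force on a finger pad.
Only numpy, scipy, OpenCV 4.12 (cv2) and the standard library are available. Lean on these libraries where they do the work, as an engineer would, in place of code of your own. Each camera call takes 0.05 s, during which the arm holds its last target. There are 200 camera calls.

TASK

Someone has put the three wrench sockets back on each other's rests. Swap them round so that each stands upright on its own rest, flat on the plate and over the stud: the small socket on the smallest plate, the medium one on the middle-sized plate, the large one on the biggest; park a socket on the rubber pad or a clear bit of bench on the way. Do not drop or topple a socket, and leave the spray can, the strut mount and the wrench where they are.

Things in the scene. Friction and masses are not known exactly. Their poses are not given: they have to be found in the camera images.
- socket_small_mid (a point): The small wrench socket: loose, upright plain steel round sleeve, outer diameter 34 mm, 62 mm tall, closed top with a dark square drive hole, open round bore of 25 mm diameter (at least 36 mm deep) in its underside. This point is on its axis half-way up (31 mm above its underside); z is its axis, up. It can be gripped across its diameter from above at any yaw. At the start it stands over the stud of a rest that is not its own.
- socket_medium_mid (a point): The medium wrench socket: loose, upright plain steel round sleeve, outer diameter 44 mm, 70 mm tall, closed top with a dark square drive hole, open round bore of 32 mm diameter (at least 36 mm deep) in its underside. This point is on its axis half-way up (35 mm above its underside); z is its axis, up. It can be gripped across its diameter from above at any yaw. At the start it stands over the stud of a rest that is not its own.
- socket_large_mid (a point): The large wrench socket: loose, upright plain steel round sleeve, outer diameter 54 mm, 78 mm tall, closed top with a dark square drive hole, open round bore of 40 mm diameter (at least 36 mm deep) in its underside. This point is on its axis half-way up (39 mm above its underside); z is its axis, up. It can be gripped across its diameter from above at any yaw. At the start it stands over the stud of a rest that is not its own.
- rest_small: The rest of the small socket: fixed round dark steel plate, diameter 64 mm, 8 mm thick (of the three plates, the smallest), with an upright centre stud 9 mm in diameter, pointed at the tip, standing 12 mm above the plate. Origin at the centre of the plate's underside, on the bench (z = 0), z up. A socket on its rest stands flat on the plate with the stud inside its bore; any socket fits over any stud, one at a time.
- rest_medium: The rest of the medium socket: fixed round dark steel plate, diameter 86 mm, 8 mm thick (of the three plates, the middle-sized), with an upright centre stud 9 mm in diameter, pointed at the tip, standing 12 mm above the plate. Origin at the centre of the plate's underside, on the bench (z = 0), z up. A socket on its rest stands flat on the plate with the stud inside its bore; any socket fits over any stud, one at a time.
- rest_large: The rest of the large socket: fixed round dark steel plate, diameter 108 mm, 8 mm thick (of the three plates, the biggest), with an upright centre stud 9 mm in diameter, pointed at the tip, standing 12 mm above the plate. Origin at the centre of the plate's underside, on the bench (z = 0), z up. A socket on its rest stands flat on the plate with the stud inside its bore; any socket fits over any stud, one at a time.
- pad: Free parking spot: fixed flat black rubber pad, 90 x 90 mm, 4 mm thick, nothing on it. Origin at the centre of its underside, on the bench. A socket can stand here for a while; using it is optional.
- can_mid (a point): Bystander: standing spray can, 64 mm in diameter, 150 mm tall, yellow label; this point is on its axis 75 mm up. Leave alone.
- mount: Bystander: dark steel strut mount, a stepped round disc 116 mm in diameter and 46 mm high; origin at the centre of its underside. Leave alone.
- wrench: Bystander: wrench lying flat on the bench, 200 mm long along its x axis; origin at the middle of its underside. Leave alone.
Things that resemble listed ones, but are neither listed nor needed, are in the scene too. What is shaped like the rest_large but brown or red is not meant. Leave any purple look-alike of the part that bears socket_medium_mid alone.

How it is judged:
At the end, for the whole second after the job is handed in: Each of the three sockets stands on the rest of its own size: its axis within 18 mm of the stud's axis, its underside within 3 mm of the plate's top, upright within 0.08 rad, slower than 0.02 m/s (horizontal distance between socket_small_mid and rest_small below 0.018 m and height (world z) of socket_small_mid between 0.036 and 0.042 m and angle between each of socket_small_mid, socket_medium_mid, socket_large_mid's own z axis and vertical below 0.08 rad and linear speed of each of socket_small, socket_medium, socket_large below 0.02 m/s and horizontal distance between socket_medium_mid and rest_medium below 0.018 m and height (world z) of socket_medium_mid between 0.04 and 0.046 m and horizontal distance between socket_large_mid and rest_large below 0.018 m and height (world z) of socket_large_mid between 0.044 and 0.05 m); the robot touches nothing.
It fails at once if a socket is toppled (leaning by more than 0.6 rad) (angle between any of socket_small_mid, socket_medium_mid, socket_large_mid's own z axis and vertical above 0.6 rad).
It fails at once if a socket is dropped (moving faster than 0.6 m/s, a fall of about 2 cm, while the fingers do not touch it) ((linear speed of socket_small above 0.6 m/s and contact force between socket_small and the fingers below 0.05 N) or (linear speed of socket_medium above 0.6 m/s and contact force between socket_medium and the fingers below 0.05 N) or (linear speed of socket_large above 0.6 m/s and contact force between socket_large and the fingers below 0.05 N)).
It fails at once if the spray can, the strut mount or the wrench is displaced by more than 25 mm (distance of any of can_mid, mount, wrench from where it was at the start of the episode above 0.025 m).
It also fails if it takes over 96 s, if anything falls off the work surface, if the arm or the gripper's body presses on something with over 40 N, if the wrist force passes 120 N, or if a joint passes its speed limit or range.

## Working session

There is one attempt and no reset: what is moved stays moved. The work goes in short steps, Python scripts to look and compute and a tool call to move; the robot and the scene stay as the last step left them, time stands still between calls to the robot, and variables do not carry over. Pictures are saved under pics/ and viewed, at most 14 in all, crops included, and the job is handed in when it is done.

Besides the shell and the picture viewer there is one more tool, called after "Call:" by a JSON object that holds its "op" and its "data", one argument or row to a line. step_arm: Moves the arm, as the interface text tells. Its arguments: {"type":"object","properties":{"plan":{"type":"array","items":{"type":"array","items":{"type":"number"}}},"hand":{"type":"number"},"grip_force":{"type":"number"}},"required":["plan"]}

```bash
mkdir -p pics; python3 - <<'E'
from rig import manip
import cv2,numpy as np
for n in ("top","side"):
    c=manip.capture(n); cv2.imwrite(f"pics/{n}0.png",c["color"][:,:,::-1]); np.savez(f"{n}0.npz",**c)
    print(n,c["camera_matrix"].round(1).tolist(),c["extrinsics"].round(3).tolist())
s=manip.state();print({k:np.round(v,3).tolist() for k,v in s.items()})
E
```

```text
top [[487.2, 0.0, 316.8], [0.0, 487.2, 197.5], [0.0, 0.0, 1.0]] [[0.017, -0.997, 0.08, 0.477], [-0.999, -0.02, -0.029, 0.024], [0.03, -0.079, -0.996, 1.184], [0.0, 0.0, 0.0, 1.0]]
side [[373.6, 0.0, 322.9], [0.0, 373.6, 196.4], [0.0, 0.0, 1.0]] [[-0.996, -0.078, 0.053, 0.518], [-0.094, 0.779, -0.619, 0.661], [0.007, -0.622, -0.783, 0.886], [0.0, 0.0, 0.0, 1.0]]
{'t': 0.1, 'qpos': [1.139, 0.424, 1.631, 0.0, 1.089, -0.019], 'qvel': [-0.0, -0.003, -0.002, 0.001, 0.0, 0.0], 'joint_efforts': [0.001, -55.843, -28.245, 0.0, 0.003, -0.0], 'tcp_pos': [0.25, 0.572, 0.231], 'tool_rot': [-0.0, 0.205, 0.979, -0.001], 'contact_force': [-0.098, 0.018, 0.528], 'torque': [0.023, 0.016, 0.011], 'grip_force': 0.0, 'gripper_width': 0.085}
```

View pics/top0.png

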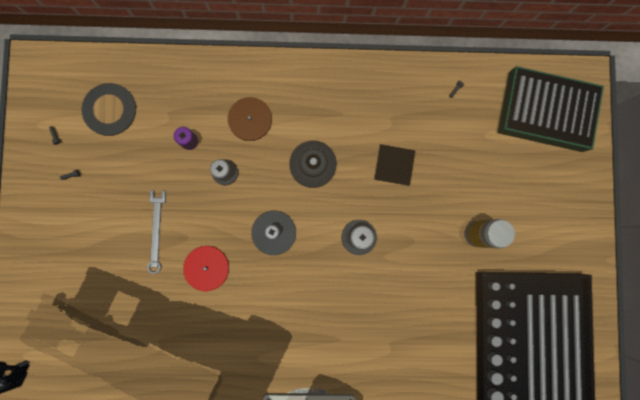

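View pics/side0.png

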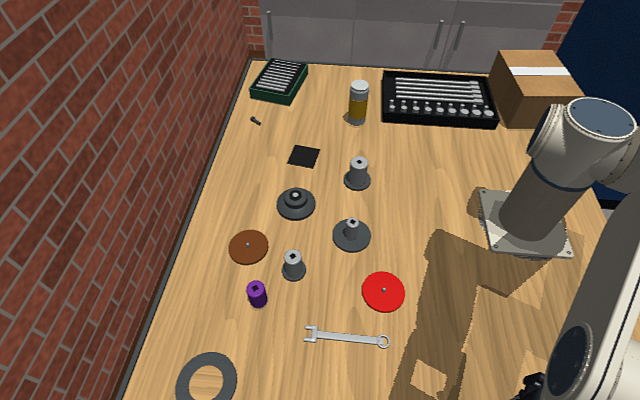

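Top view shows the small socket (272,232) on the large plate, the medium one (221,170) on the smallest plate and the large one (361,237) on the middle plate. The free pad is at (395,165), the mount at (313,163), and brown, red and purple decoys are nearby. Next I measure with the depth-derived heights.

```bash
cat > h.py <<'E'
import numpy as np,cv2
def world(c):
    K=c["camera_matrix"];T=c["extrinsics"];d=c["depth"]
    v,u=np.mgrid[:400,:640]
    P=np.stack([(u-K[0,2])/K[0,0]*d,(v-K[1,2])/K[1,1]*d,d],-1)
    return P@T[:3,:3].T+T[:3,3]
def ray(c,u,v,z):
    K=c["camera_matrix"];T=c["extrinsics"]
    r=T[:3,:3]@np.array([(u-K[0,2])/K[0,0],(v-K[1,2])/K[1,1],1]);o=T[:3,3]
    return (o+r*(z-o[2])/r[2])
def project(c,p):
    T=c["extrinsics"];q=c["camera_matrix"]@(T[:3,:3].T@(np.asarray(p)-T[:3,3]));return q[:2]/q[2]
def top(c,uv,h,R=40):
    """centroid+radius of bbox of points at height near h, by depth, then by pixel rays"""
    W=world(c);m=(abs(W[...,2]-h)<.006)
    box=np.zeros_like(m);box[int(uv[1])-R:int(uv[1])+R,int(uv[0])-R:int(uv[0])+R]=1
    n,l,s,ce=cv2.connectedComponentsWithStats((m&box).astype(np.uint8))
    i=min([j for j in range(1,n) if s[j,4]>15],key=lambda j:np.hypot(*(ce[j]-uv)))
    k=(l==i).astype(np.uint8)
    ct=max(cv2.findContours(k,0,1)[0],key=len)[:,0]
    P=np.array([ray(c,u,v,h)[:2] for u,v in ct],np.float32)
    (x,y),r=cv2.minEnclosingCircle(P)
    return (round(x,4),round(y,4),round(2e3*r,1),s[i,4])
E
python3 - <<'E'
from h import *
t=np.load("top0.npz");s=np.load("side0.npz")
for c,pts in ((t,dict(S=(272,232),M=(221,169),L=(361,237))),(s,dict(S=(352,221),M=(292,256),L=(359,161)))):
    W=world(c)
    for k,h in dict(S=.070,M=.078,L=.086).items():
        u,v=pts[k];print(k,W[v,u].round(4),top(c,pts[k],h))
t_=t
for n,uv in dict(Lplate=(290,243),Mplate=(350,248),Splate=(225,182)).items():
    W=world(t);print(n,W[uv[1],uv[0]].round(4))
# plates: dark mask
for c,nm in((t,'top'),(s,'side')):
    W=world(c)
    m=(W[...,2]>.0045)&(W[...,2]<.012)
    n,l,st,ce=cv2.connectedComponentsWithStats(m.astype(np.uint8))
    for i in range(1,n):
        if 60<st[i,4]<6000:
            ct=max(cv2.findContours((l==i).astype(np.uint8),0,1)[0],key=len)[:,0]
            P=np.array([ray(c,u,v,.008)[:2] for u,v in ct],np.float32);(x,y),r=cv2.minEnclosingCircle(P)
            if .02<r<.07:print(nm,ce[i].round(),round(x,4),round(y,4),round(2e3*r,1))
print('can',ray(t,500,233,.15),'mount',ray(t,313,162,.046),'pad',ray(t,395,165,.004))
E
python3 -c "
import cv2
a=cv2.imread('pics/top0.png')[120:270,170:390];cv2.imwrite('pics/crop.png',cv2.resize(a,None,fx=3.6,fy=3.6,interpolation=2))"
```

```text
S [0.4859 0.092  0.0731] (0.4869, 0.0942, 33.8, np.int32(167))
M [0.6271 0.2114 0.0758] (0.6282, 0.2151, 44.8, np.int32(287))
L [ 0.4781 -0.1094  0.085 ] (0.4783, -0.1102, 53.8, np.int32(433))
S [0.4884 0.0917 0.0706] (0.4881, 0.0965, 34.9, np.int32(110))
M [0.6303 0.2155 0.0782] (0.6288, 0.2181, 46.1, np.int32(228))
L [ 0.4782 -0.115   0.0861] (0.4791, -0.1073, 57.9, np.int32(200))
Lplate [0.4609 0.0521 0.0116]
Mplate [ 0.4514 -0.0918  0.0134]
Splate [0.605  0.2124 0.0068]
top [108. 109.] 0.7789 0.5002 134.4
top [249. 119.] 0.7626 0.1574 112.8
top [393. 165.] 0.6548 -0.1983 118.3
top [228. 174.] 0.628 0.2146 67.1
top [273. 233.] 0.4847 0.0944 114.2
top [357. 237.] 0.4763 -0.1135 89.6
top [205. 268.] 0.3994 0.2528 113.9
top [296. 396.] 0.1063 0.0293 68.4
top [334. 396.] 0.1035 -0.0577 54.8
side [302. 156.] 0.6584 -0.1915 117.9
side [356. 182.] 0.4824 -0.1124 91.0
side [495. 206.] 0.0562 -0.0468 103.3
side [351. 237.] 0.4877 0.094 108.9
side [556. 234.] -0.0808 0.0306 73.5
side [511. 246.] 0.0435 0.0829 113.1
side [247. 247.] 0.7641 0.1588 109.8
side [557. 252.] -0.0596 0.0877 108.9
side [293. 273.] 0.6314 0.2167 65.5
side [383. 292.] 0.4009 0.2525 110.0
side [206. 378.] 0.7808 0.5006 131.7
can [ 0.4917648  -0.40015877  0.15      ] mount [0.65243613 0.0012366  0.046     ] pad [ 0.65588515 -0.20116232  0.004     ]
```

View pics/crop.png

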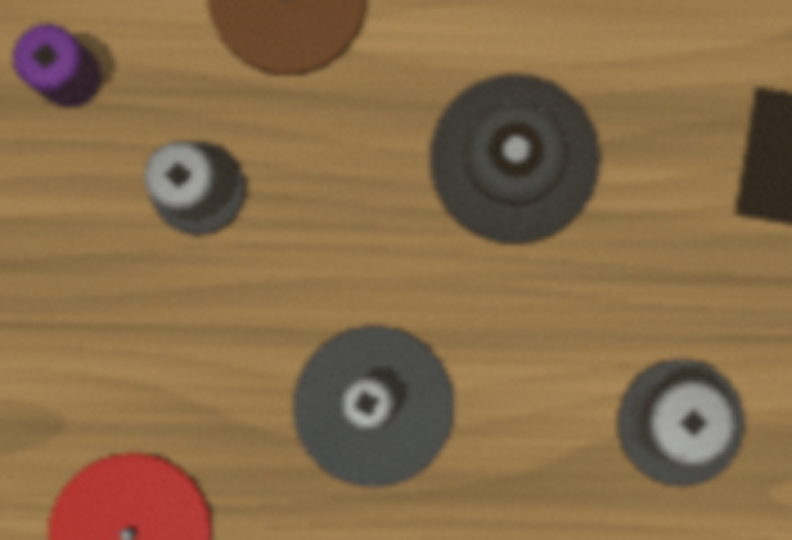

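The crop confirms which socket is where. Plan: small to pad, large to its plate, medium to its plate, then small to its plate. I start moving and squaring the tool to the world axes.

Call:
{"op": "step_arm", "data": {
  "plan": [
    [-0.034,-0.029,0.006,-3],
    [-0.068,-0.058,0.012,-6],
    [-0.102,-0.087,0.018,-9],
    [-0.136,-0.116,0.024,-12],
    [-0.17,-0.145,0.03,-15],
    [-0.205,-0.172,0.036,-18],
    [-0.24,-0.2,0.045,-21],
    [-0.274,-0.229,0.054,-23.65]
  ],
  "hand": 1,
  "grip_force": 60
}}

```text
t: 0.9
tcp_pos: [0.4104, 0.2512, 0.177]
tool_rot: [0.0, -0.001, 1.0, 0.0]
contact_force: [0.5, -0.3, -0.4]
gripper_width: 0.0852
grip_force: 0.0
```

Call:
{"op": "step_arm", "data": {
  "plan": [
    [-0.013,-0.027,0.006,0],
    [-0.026,-0.054,0.012,0],
    [-0.039,-0.081,0.018,0],
    [-0.052,-0.108,0.024,0],
    [-0.065,-0.135,0.03,0],
    [-0.077,-0.156,0.037,0],
    [-0.077,-0.156,0.037,0],
    [-0.077,-0.156,0.037,0]
  ]
}}

```text
t: 1.7
tcp_pos: [0.4865, 0.0965, 0.14]
tool_rot: [-0.001, 0.001, 1.0, -0.0]
contact_force: [0.9, 0.3, -0.0]
gripper_width: 0.0855
grip_force: 0.0
```

```bash
python3 - <<'E'
from h import *
from rig import manip
c=manip.capture("wrist");cv2.imwrite("pics/w1.png",c["color"][:,:,::-1])
s=manip.state();print(s["tcp_pos"].round(4) if hasattr(s["tcp_pos"],'round') else s["tcp_pos"],c["extrinsics"].round(3).tolist())
print(project(c,[.4875,.095,.07]),project(c,[.486,.094,.008]))
W=world(c);m=(abs(W[...,2]-.07)<.008);print(m.sum())
try: print(top(c,project(c,[.4875,.095,.07]),.07,120))
except Exception as e: print(e)
E
```

```text
[0.4864 0.097  0.1402] [[0.001, 0.95, 0.311, 0.407], [1.0, -0.001, -0.001, 0.097], [-0.001, 0.311, -0.95, 0.283], [0.0, 0.0, 0.0, 1.0]]
[318.24126195 206.75379762] [317.69058016 183.45169514]
2561
(0.4861, 0.0931, 34.0, np.int32(1278))
```

View pics/w1.png

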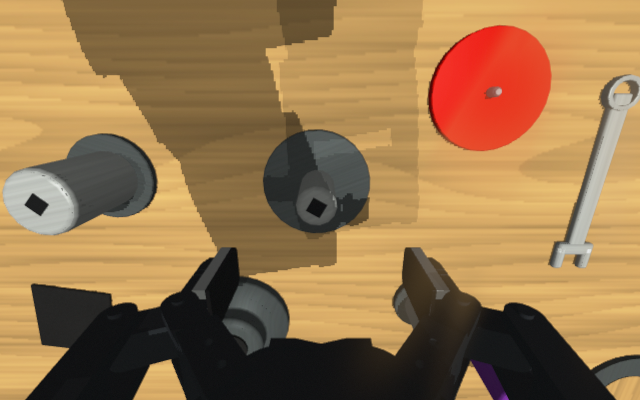

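The wrist view shows the small socket top at (317,208) on the large plate (317,181), with other items clear. I descend and grip.

Call:
{"op": "step_arm", "data": {
  "plan": [
    [0,-0.003,0.018,0],
    [0,-0.0035,0.036,0],
    [0,-0.0035,0.054,0],
    [0,-0.0035,0.072,0],
    [0,-0.0035,0.09,0],
    [0,-0.0035,0.108,0],
    [0,-0.0035,0.108,0],
    [0,-0.0035,0.108,0]
  ]
}}

```text
t: 2.55
tcp_pos: [0.4865, 0.094, 0.0326]
tool_rot: [-0.0, -0.001, 1.0, -0.0]
contact_force: [-0.2, 0.5, -0.8]
gripper_width: 0.0854
grip_force: 0.0
```

Call:
{"op": "step_arm", "data": {
  "plan": [
    [0,0,0,0],
    [0,0,0,0],
    [0,0,0,0],
    [0,0,0,0],
    [0,0,0,0],
    [0,0,0,0],
    [0,0,0,0],
    [0,0,0,0]
  ],
  "hand": 0,
  "grip_force": 60
}}

```text
t: 3.35
tcp_pos: [0.4872, 0.0933, 0.0333]
tool_rot: [0.001, -0.0, 1.0, 0.0]
contact_force: [-2.0, 0.3, 9.5]
gripper_width: 0.0315
grip_force: 58.5
```

Call:
{"op": "step_arm", "data": {
  "plan": [
    [0,0,-0.006,0],
    [0,0,-0.016,0],
    [0,0,-0.03,0],
    [0,0,-0.046,0],
    [0,0,-0.062,0],
    [0,0,-0.078,0],
    [0,0,-0.09,0],
    [0,0,-0.095,0]
  ]
}}

```text
t: 4.15
tcp_pos: [0.4875, 0.0934, 0.1291]
tool_rot: [0.001, 0.0, 1.0, 0.0]
contact_force: [0.3, 0.3, -1.3]
gripper_width: 0.0312
grip_force: 59.5
```

```bash
python3 - <<'E'
from h import *
from rig import manip
c=manip.capture("wrist");cv2.imwrite("pics/w2.png",c["color"][:,:,::-1])
s=manip.state();print(s["tcp_pos"],s["gripper_width"])
W=world(c);p=project(c,[s["tcp_pos"][0],s["tcp_pos"][1],.165]);print(p);print(top(c,p,.165,60))
E
```

```text
[0.48759935 0.09343474 0.12908925] 0.03114012199957716
[319.9535216  289.61447346]
(0.4822, 0.0927, 52.6, np.int32(4921))
```

View pics/w2.png

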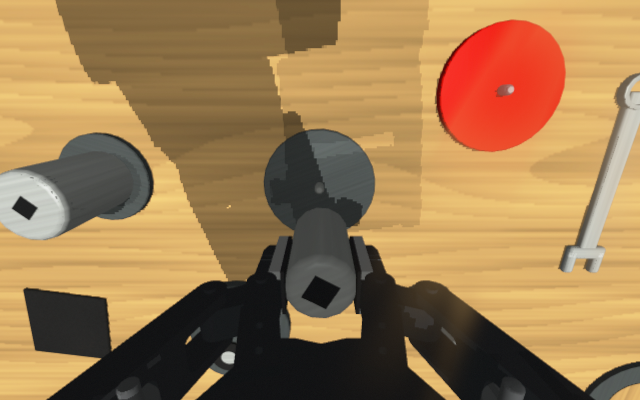

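Held upright; the stud of the large plate shows at (319,187).

Call:
{"op": "step_arm", "data": {
  "plan": [
    [-0.012,-0.02,0,0],
    [-0.032,-0.055,0,0],
    [-0.054,-0.093,0,0],
    [-0.076,-0.131,0,0],
    [-0.098,-0.169,0,0],
    [-0.12,-0.207,0,0],
    [-0.141,-0.243,0,0],
    [-0.157,-0.27,0,0]
  ]
}}

```text
t: 5.0
tcp_pos: [0.6444, -0.1791, 0.1265]
tool_rot: [-0.0, 0.001, 1.0, -0.0]
contact_force: [0.2, 0.1, -1.6]
gripper_width: 0.0317
grip_force: 59.6
```

Call:
{"op": "step_arm", "data": {
  "plan": [
    [-0.007,-0.012,0,0],
    [-0.0115,-0.02,0.012,0],
    [-0.0115,-0.02,0.03,0],
    [-0.0115,-0.02,0.05,0],
    [-0.0115,-0.02,0.07,0],
    [-0.0115,-0.02,0.085,0],
    [-0.0115,-0.02,0.093,0],
    [-0.0115,-0.02,0.098,0]
  ]
}}

```text
t: 5.8
tcp_pos: [0.6542, -0.1954, 0.0292]
tool_rot: [-0.002, -0.0, 1.0, 0.001]
contact_force: [-14.7, 7.3, 37.6]
gripper_width: 0.0316
grip_force: 63.6
```

Call:
{"op": "step_arm", "data": {
  "plan": [
    [0,0,0,0],
    [0,0,0,0],
    [0,0,0,0],
    [0,0,0,0],
    [0,0,0,0],
    [0,0,0,0],
    [0,0,0,0],
    [0,0,0,0]
  ]
}}

```text
t: 6.6
tcp_pos: [0.6555, -0.1967, 0.0295]
tool_rot: [0.0, 0.0, 1.0, 0.0]
contact_force: [-0.1, 0.9, 1.5]
gripper_width: 0.0314
grip_force: 59.9
```

```bash
python3 - <<'E'
from h import *
from rig import manip
c=manip.capture("side");cv2.imwrite("pics/s1.png",c["color"][80:280,230:430,::-1].repeat(3,0).repeat(3,1))
t=manip.capture("top");cv2.imwrite("pics/t1.png",t["color"][:,:,::-1]);np.savez("top1.npz",**t)
s=manip.state();print(s["tcp_pos"],s["gripper_width"],s["contact_force"])
E
```

```text
[ 0.65545406 -0.19666966  0.0294979 ] 0.031161250459392588 [0.46757395 1.79370452 1.21596704]
```

View pics/s1.png

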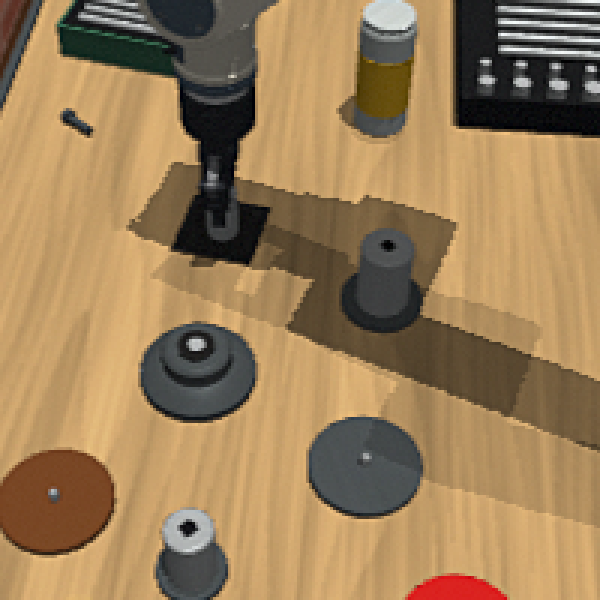

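The small socket stands on the pad. Release, lift, and go to above the large socket.

Call:
{"op": "step_arm", "data": {
  "plan": [
    [0,0,0,0],
    [0,0,0,0],
    [0,0,0,0],
    [0,0,0,0],
    [0,0,0,0],
    [0,0,-0.005,0],
    [0,0,-0.02,0],
    [0,0,-0.04,0]
  ],
  "hand": 1
}}

```text
t: 7.5
tcp_pos: [0.6548, -0.1965, 0.0698]
tool_rot: [-0.001, -0.0, 1.0, 0.0]
contact_force: [0.6, 0.2, -0.3]
gripper_width: 0.0851
grip_force: 0.0
```

Call:
{"op": "step_arm", "data": {
  "plan": [
    [0,0,-0.04,0],
    [0,0,-0.08,0],
    [0.03,0.015,-0.1,0],
    [0.06,0.03,-0.115,0],
    [0.095,0.048,-0.115,0],
    [0.13,0.065,-0.115,0],
    [0.165,0.082,-0.115,0],
    [0.177,0.088,-0.115,0]
  ]
}}

```text
t: 8.3
tcp_pos: [0.4749, -0.1073, 0.1852]
tool_rot: [-0.001, -0.0, 1.0, 0.0]
contact_force: [-0.4, 0.1, -0.0]
gripper_width: 0.085
grip_force: 0.0
```

```bash
cat > look.py <<'E'
from h import *
from rig import manip
import sys
def plate(c,x,y,D,zlo=.004,zhi=.0125):
    W=world(c);m=((W[...,2]>zlo)&(W[...,2]<zhi)&(np.hypot(W[...,0]-x,W[...,1]-y)<D/2+.02)).astype(np.uint8)
    ct=np.vstack(cv2.findContours(m,0,1)[0])[:,0]
    P=np.array([ray(c,u,v,.008)[:2] for u,v in ct])
    for k in range(6): # circle of known diameter, robust fit on the rim
        d=P-[x,y];r=np.hypot(*d.T);k_=abs(r-D/2)<.006
        e=(r-D/2)[k_];A=d[k_]/r[k_,None];dx=np.linalg.lstsq(A,e,rcond=None)[0];x+=dx[0];y+=dx[1]
    return round(x,4),round(y,4),int(k_.sum()),round(float(e.std()*1e3),2)
E
python3 - <<'E'
from look import *
c=manip.capture("wrist");t=manip.capture("top")
cv2.imwrite("pics/w3.png",c["color"][:,:,::-1])
print(manip.state()["tcp_pos"])
print('Lsock',top(c,project(c,[.4785,-.109,.086]),.086,90))
for n,a in dict(L=(.485,.094,.108),M=(.479,-.113,.086),S=(.63,.2155,.064)).items():
    for q,nm in((c,'w'),(t,'t')):
        try:print(n,nm,plate(q,*a))
        except Exception as e:print(n,nm,e)
E
```

```text
[ 0.47731097 -0.10813201  0.18545719]
Lsock (0.4775, -0.112, 53.5, np.int32(2570))
L w (np.float64(0.486), np.float64(0.0912), 258, 0.5)
L t (np.float64(0.4857), np.float64(0.0938), 149, 1.9)
M w (np.float64(0.4792), np.float64(-0.1139), 157, 1.05)
M t (np.float64(0.4765), np.float64(-0.1131), 26, 2.22)
S w (np.float64(0.6293), np.float64(0.2114), 110, 1.19)
S t (np.float64(0.6294), np.float64(0.2144), 82, 2.27)
```

View pics/w3.png

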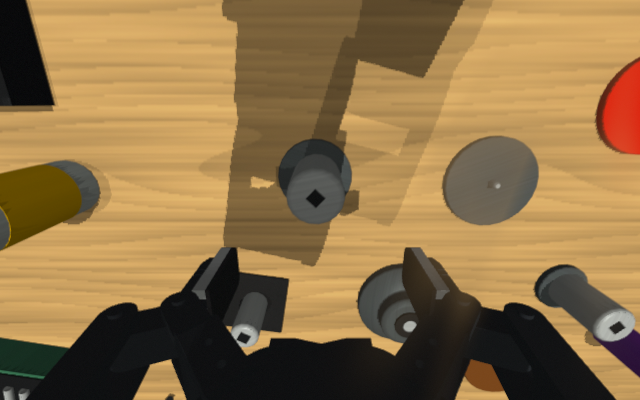

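The large socket top is at (316,199), and the small one stands upright on the pad at (250,315). I descend to grasp the large.

Call:
{"op": "step_arm", "data": {
  "plan": [
    [0,-0.003,0.025,0],
    [0,-0.003,0.05,0],
    [0,-0.003,0.075,0],
    [0,-0.003,0.1,0],
    [0,-0.003,0.12,0],
    [0,-0.003,0.135,0],
    [0,-0.003,0.145,0],
    [0,-0.003,0.147,0]
  ]
}}

```text
t: 9.2
tcp_pos: [0.4792, -0.1121, 0.0365]
tool_rot: [-0.0, 0.0, 1.0, 0.0]
contact_force: [-0.1, 0.4, -0.2]
gripper_width: 0.0853
grip_force: 0.0
```

Call:
{"op": "step_arm", "data": {
  "plan": [
    [0,0,0,0],
    [0,0,0,0],
    [0,0,0,0],
    [0,0,0,0],
    [0,0,0,0],
    [0,0,0,0],
    [0,0,0,0],
    [0,0,0,0]
  ],
  "hand": 0,
  "grip_force": 80
}}

```text
t: 10.0
tcp_pos: [0.4792, -0.1121, 0.0388]
tool_rot: [0.001, 0.0, 1.0, -0.0]
contact_force: [-0.9, -1.4, 6.8]
gripper_width: 0.0513
grip_force: 82.1
```

Call:
{"op": "step_arm", "data": {
  "plan": [
    [0,0,-0.006,0],
    [0,0,-0.016,0],
    [0,0,-0.03,0],
    [0,0,-0.046,0],
    [0,0,-0.062,0],
    [0,0,-0.078,0],
    [0,0,-0.09,0],
    [0,0,-0.095,0]
  ]
}}

```text
t: 10.8
tcp_pos: [0.4788, -0.1118, 0.1338]
tool_rot: [0.001, 0.0, 1.0, -0.0]
contact_force: [0.6, -0.5, -4.9]
gripper_width: 0.0515
grip_force: 84.5
```

Call:
{"op": "step_arm", "data": {
  "plan": [
    [-0.001,-0.0,0,0],
    [-0.002,0.02,0,0],
    [-0.004,0.055,0,0],
    [-0.005,0.09,0,0],
    [-0.006,0.125,0,0],
    [-0.007,0.16,0,0],
    [-0.008,0.19,0,0],
    [-0.008,0.2045,0,0]
  ]
}}

```text
t: 11.6
tcp_pos: [0.4859, 0.0948, 0.1316]
tool_rot: [-0.001, -0.001, 1.0, 0.0]
contact_force: [-0.1, -1.5, -5.5]
gripper_width: 0.0513
grip_force: 84.7
```

Call:
{"op": "step_arm", "data": {
  "plan": [
    [0,0,0.005,0],
    [0,0,0.018,0],
    [0,0,0.033,0],
    [0,0,0.048,0],
    [0,0,0.06,0],
    [0,0,0.068,0],
    [0,0,0.07,0],
    [0,0,0.07,0]
  ]
}}

```text
t: 12.4
tcp_pos: [0.4863, 0.0925, 0.062]
tool_rot: [-0.0, 0.0, 1.0, -0.0]
contact_force: [-0.3, -0.0, -4.5]
gripper_width: 0.0514
grip_force: 84.7
```

```bash
python3 - <<'E'
from look import *
c=manip.capture("wrist");cv2.imwrite("pics/w4.png",c["color"][:,:,::-1])
print(manip.state()["tcp_pos"],project(c,[.486,.0925,.008]))
print(plate(c,.486,.0925,.108))
E
```

```text
[0.48655784 0.09264596 0.06241788] [320.14575142 212.76711022]
(np.float64(0.4868), np.float64(0.0925), 275, 0.83)
```

View pics/w4.png

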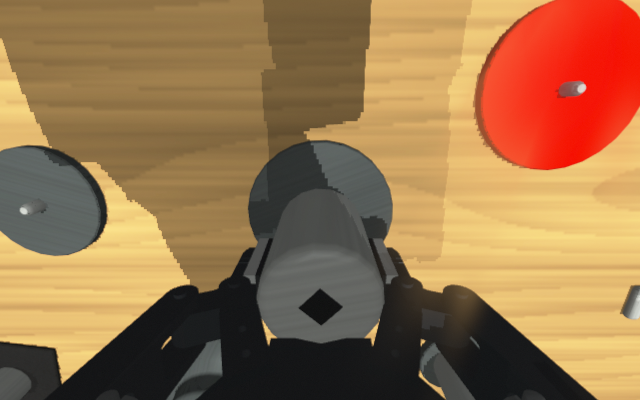

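The socket axis (320) is centred over the plate (320,213). I lower slowly, let it settle, and release.

Call:
{"op": "step_arm", "data": {
  "plan": [
    [0,0,0.005,0],
    [0,0,0.01,0],
    [0,0,0.015,0],
    [0,0,0.019,0],
    [0,0,0.021,0],
    [0,0,0.0225,0],
    [0,0,0.0235,0],
    [0,0,0.0235,0]
  ]
}}

```text
t: 13.25
tcp_pos: [0.4864, 0.0928, 0.0389]
tool_rot: [0.0, 0.0, 1.0, 0.0]
contact_force: [-0.5, -0.7, -4.8]
gripper_width: 0.0511
grip_force: 84.8
```

Call:
{"op": "step_arm", "data": {
  "plan": [
    [0,0,0,0],
    [0,0,0,0],
    [0,0,0,0],
    [0,0,0,0],
    [0,0,0,0],
    [0,0,0,0],
    [0,0,-0.01,0],
    [0,0,-0.03,0]
  ],
  "hand": 1
}}

```text
t: 14.05
tcp_pos: [0.4853, 0.0926, 0.0685]
tool_rot: [-0.001, 0.0, 1.0, -0.0]
contact_force: [0.3, 0.3, -0.0]
gripper_width: 0.0853
grip_force: 0.0
```

Call:
{"op": "step_arm", "data": {
  "plan": [
    [0,0,-0.04,0],
    [0,0,-0.08,0],
    [-0.02,0.02,-0.11,0],
    [-0.05,0.04,-0.11,0],
    [-0.08,0.06,-0.11,0],
    [-0.105,0.085,-0.11,0],
    [-0.13,0.11,-0.11,0],
    [-0.142,0.121,-0.11,0]
  ]
}}

```text
t: 14.85
tcp_pos: [0.6302, 0.2159, 0.1798]
tool_rot: [0.001, -0.0, 1.0, 0.0]
contact_force: [-0.3, -0.1, 0.1]
gripper_width: 0.0853
grip_force: 0.0
```

```bash
python3 - <<'E'
from look import *
c=manip.capture("wrist");cv2.imwrite("pics/w5.png",c["color"][:,:,::-1])
print(manip.state()["tcp_pos"])
print('M',top(c,project(c,[.6285,.2155,.078]),.078,90))
print('L',top(c,project(c,[.486,.0925,.086]),.086,60))
print('Splate',plate(c,.6295,.2135,.064),'Mplate',plate(c,.479,-.1135,.086))
t=manip.capture("top");print('top L',top(t,project(t,[.486,.0925,.086]),.086,30),'Mplate',plate(t,.479,-.1135,.086))
E
```

```text
[0.63114952 0.21672268 0.1797298 ]
M (0.6285, 0.2154, 43.4, np.int32(1699))Traceback (most recent call last):
  File "<stdin>", line 5, in <module>
  File "h.py", line 18, in top
    i=min([j for j in range(1,n) if s[j,4]>15],key=lambda j:np.hypot(*(ce[j]-uv)))
ValueError: min() iterable argument is empty
```

View pics/w5.png

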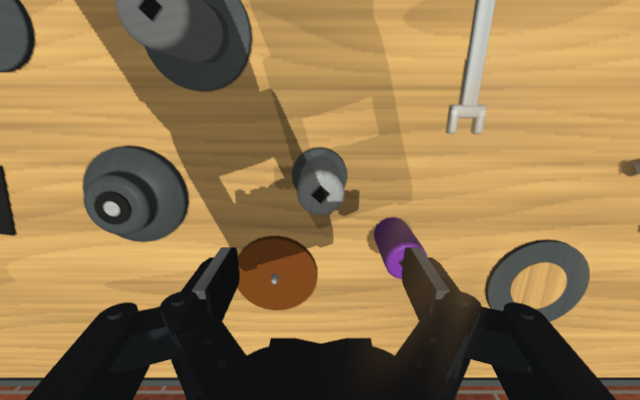

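The medium socket is at (320,190), 0.6285, 0.2154. The purple decoy (397,250) is clear of the finger path. Descend and grip.

Call:
{"op": "step_arm", "data": {
  "plan": [
    [0.002,-0.001,0.025,0],
    [0.0025,-0.001,0.05,0],
    [0.0025,-0.001,0.075,0],
    [0.0025,-0.001,0.1,0],
    [0.0025,-0.001,0.12,0],
    [0.0025,-0.001,0.135,0],
    [0.0025,-0.001,0.142,0],
    [0.0025,-0.001,0.1445,0]
  ]
}}

```text
t: 15.7
tcp_pos: [0.6255, 0.2126, 0.034]
tool_rot: [-0.0, 0.0, 1.0, -0.0]
contact_force: [-0.7, 0.4, 0.2]
gripper_width: 0.0856
grip_force: 0.0
```

Call:
{"op": "step_arm", "data": {
  "plan": [
    [0,0,0,0],
    [0,0,0,0],
    [0,0,0,0],
    [0,0,0,0],
    [0,0,0,0],
    [0,0,0,0],
    [0,0,0,0],
    [0,0,0,0]
  ],
  "hand": 0,
  "grip_force": 70
}}

```text
t: 16.5
tcp_pos: [0.6267, 0.2133, 0.036]
tool_rot: [0.001, -0.0, 1.0, 0.0]
contact_force: [-0.6, 0.3, 6.2]
gripper_width: 0.0417
grip_force: 70.1
```

Call:
{"op": "step_arm", "data": {
  "plan": [
    [0,0,-0.006,0],
    [0,0,-0.016,0],
    [0,0,-0.032,0],
    [0,0,-0.052,0],
    [0,0,-0.074,0],
    [0,0,-0.096,0],
    [0,0,-0.112,0],
    [0,0,-0.12,0]
  ]
}}

```text
t: 17.3
tcp_pos: [0.6267, 0.2131, 0.1569]
tool_rot: [0.001, 0.0, 1.0, 0.0]
contact_force: [0.5, 0.3, -4.2]
gripper_width: 0.0413
grip_force: 71.3
```

```bash
python3 - <<'E'
from look import *
c=manip.capture("wrist")
print(manip.state()["tcp_pos"],manip.state()["gripper_width"])
print('Splate',plate(c,.6295,.2135,.064))
t=manip.capture("top");print('top L',top(t,project(t,[.486,.0925,.086]),.086,30),'Mplate',plate(t,.479,-.1135,.086))
E
```

```text
[0.62690025 0.21312359 0.15728582] 0.04159911684581641
Splate (np.float64(0.6303), np.float64(0.2142), 149, 1.0)
top L (0.4847, 0.0939, 53.4, np.int32(439)) Mplate (np.float64(0.4786), np.float64(-0.112), 124, 2.06)
```

Call:
{"op": "step_arm", "data": {
  "plan": [
    [0.008,-0.017,0,0],
    [0.025,-0.054,0,0],
    [0.044,-0.096,0,0],
    [0.063,-0.138,0,0],
    [0.082,-0.18,0,0],
    [0.101,-0.222,0,0],
    [0.12,-0.262,0,0],
    [0.134,-0.293,0,0]
  ]
}}

```text
t: 18.2
tcp_pos: [0.4896, -0.0819, 0.1534]
tool_rot: [-0.001, 0.0, 1.0, 0.0]
contact_force: [0.4, -0.4, -2.8]
gripper_width: 0.0416
grip_force: 71.5
```

Call:
{"op": "step_arm", "data": {
  "plan": [
    [0.008,-0.018,0,0],
    [0.014,-0.03,0.005,0],
    [0.015,-0.0325,0.02,0],
    [0.015,-0.0325,0.04,0],
    [0.015,-0.0325,0.06,0],
    [0.015,-0.0325,0.075,0],
    [0.015,-0.0325,0.085,0],
    [0.015,-0.0325,0.09,0]
  ]
}}

```text
t: 19.0
tcp_pos: [0.4762, -0.1122, 0.063]
tool_rot: [-0.001, -0.0, 1.0, 0.0]
contact_force: [0.4, -0.5, -2.9]
gripper_width: 0.0412
grip_force: 71.5
```

```bash
python3 - <<'E'
from look import *
c=manip.capture("wrist")
print(manip.state()["tcp_pos"],plate(c,.479,-.1135,.086))
cv2.imwrite("pics/w6.png",c["color"][:,:,::-1])
E
```

```text
[ 0.47624355 -0.11228885  0.06290276] (np.float64(0.4788), np.float64(-0.114), 224, 1.06)
```

View pics/w6.png

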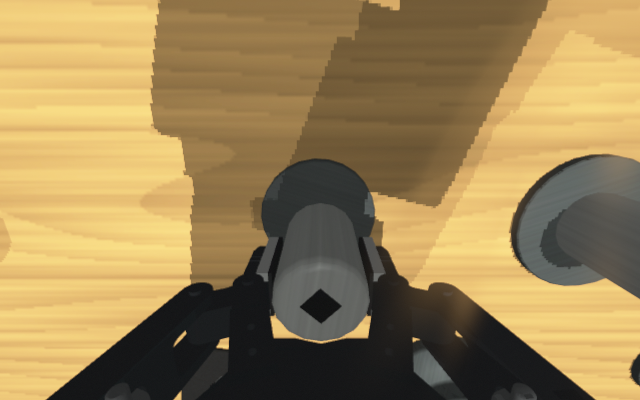

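Centred over the middle plate (318,211). Lower, release, lift, and go to the pad.

Call:
{"op": "step_arm", "data": {
  "plan": [
    [-0.001,-0.001,0.005,0],
    [-0.001,-0.001,0.011,0],
    [-0.001,-0.001,0.017,0],
    [-0.001,-0.001,0.021,0],
    [-0.001,-0.001,0.024,0],
    [-0.001,-0.001,0.0255,0],
    [-0.001,-0.001,0.0265,0],
    [-0.001,-0.001,0.0265,0]
  ]
}}

```text
t: 19.85
tcp_pos: [0.4778, -0.1137, 0.0378]
tool_rot: [-0.0, 0.0, 1.0, 0.0]
contact_force: [-1.0, -0.1, -4.1]
gripper_width: 0.0416
grip_force: 71.5
```

Call:
{"op": "step_arm", "data": {
  "plan": [
    [0,0,0,0],
    [0,0,0,0],
    [0,0,0,0],
    [0,0,0,0],
    [0,0,0,0],
    [0,0,0,0],
    [0,0,-0.01,0],
    [0,0,-0.03,0]
  ],
  "hand": 1
}}

```text
t: 20.65
tcp_pos: [0.4768, -0.1134, 0.0675]
tool_rot: [-0.001, 0.0, 1.0, 0.0]
contact_force: [0.1, 0.3, 0.6]
gripper_width: 0.0857
grip_force: 0.0
```

Call:
{"op": "step_arm", "data": {
  "plan": [
    [0,0,-0.04,0],
    [0,0,-0.08,0],
    [-0.025,-0.012,-0.1,0],
    [-0.06,-0.028,-0.1,0],
    [-0.095,-0.045,-0.1,0],
    [-0.13,-0.062,-0.1,0],
    [-0.165,-0.078,-0.1,0],
    [-0.178,-0.084,-0.1,0]
  ]
}}

```text
t: 21.45
tcp_pos: [0.6588, -0.1992, 0.1688]
tool_rot: [0.001, 0.0, 1.0, -0.0]
contact_force: [0.1, -0.3, -0.1]
gripper_width: 0.0856
grip_force: 0.0
```

```bash
python3 - <<'E'
from look import *
c=manip.capture("wrist");t=manip.capture("top")
print(manip.state()["tcp_pos"])
print('S',top(c,project(c,[.655,-.197,.066]),.066,90))
print('M',top(t,project(t,[.479,-.1135,.078]),.078,30))
E
```

```text
[ 0.65735213 -0.19856712  0.16826535]
S (0.6546, -0.1963, 33.8, np.int32(1012))
M (0.4808, -0.1117, 43.5, np.int32(283))
```

Call:
{"op": "step_arm", "data": {
  "plan": [
    [0.002,0.001,0.025,0],
    [0.0025,0.002,0.05,0],
    [0.0025,0.002,0.075,0],
    [0.0025,0.002,0.1,0],
    [0.0025,0.002,0.12,0],
    [0.0025,0.002,0.131,0],
    [0.0025,0.002,0.136,0],
    [0.0025,0.002,0.138,0]
  ]
}}

```text
t: 22.35
tcp_pos: [0.6531, -0.1956, 0.0301]
tool_rot: [-0.0, -0.0, 1.0, 0.0]
contact_force: [-0.4, -0.2, 0.5]
gripper_width: 0.0857
grip_force: 0.0
```

Call:
{"op": "step_arm", "data": {
  "plan": [
    [0,0,0,0],
    [0,0,0,0],
    [0,0,0,0],
    [0,0,0,0],
    [0,0,0,0],
    [0,0,0,0],
    [0,0,0,0],
    [0,0,0,0]
  ],
  "hand": 0,
  "grip_force": 60
}}

```text
t: 23.15
tcp_pos: [0.6538, -0.1959, 0.0311]
tool_rot: [0.001, -0.0, 1.0, -0.0]
contact_force: [-0.2, 0.5, 6.3]
gripper_width: 0.0309
grip_force: 58.9
```

Call:
{"op": "step_arm", "data": {
  "plan": [
    [0,0,-0.006,0],
    [0,0,-0.016,0],
    [0,0,-0.032,0],
    [0,0,-0.052,0],
    [0,0,-0.074,0],
    [0,0,-0.096,0],
    [0,0,-0.112,0],
    [0,0,-0.12,0]
  ]
}}

```text
t: 23.95
tcp_pos: [0.6542, -0.196, 0.1526]
tool_rot: [0.002, 0.0, 1.0, -0.0]
contact_force: [-0.2, -0.3, -2.2]
gripper_width: 0.0311
grip_force: 59.5
```

Call:
{"op": "step_arm", "data": {
  "plan": [
    [0.001,0.018,0,0],
    [0.003,0.058,0,0],
    [0.006,0.102,0,0],
    [0.009,0.147,0,0],
    [0.012,0.192,0,0],
    [0.014,0.237,0,0],
    [0.017,0.282,0,0],
    [0.019,0.322,0,0]
  ]
}}

```text
t: 24.75
tcp_pos: [0.6326, 0.1292, 0.1488]
tool_rot: [-0.001, -0.0, 1.0, -0.0]
contact_force: [0.4, -0.4, -1.5]
gripper_width: 0.031
grip_force: 59.6
```

Call:
{"op": "step_arm", "data": {
  "plan": [
    [0.002,0.035,0,0],
    [0.004,0.065,0,0],
    [0.005,0.084,0.005,0],
    [0.0055,0.088,0.02,0],
    [0.0055,0.088,0.04,0],
    [0.0055,0.088,0.06,0],
    [0.0055,0.088,0.075,0],
    [0.0055,0.088,0.083,0]
  ]
}}

```text
t: 25.55
tcp_pos: [0.6275, 0.213, 0.0641]
tool_rot: [-0.002, 0.0, 1.0, -0.001]
contact_force: [-0.5, -0.3, -1.4]
gripper_width: 0.0312
grip_force: 59.6
```

```bash
python3 - <<'E'
from look import *
c=manip.capture("wrist")
print(manip.state()["tcp_pos"],plate(c,.63,.2145,.064))
cv2.imwrite("pics/w7.png",c["color"][:,:,::-1])
E
```

```text
[0.62732934 0.21304664 0.06372373] (np.float64(0.6302), np.float64(0.2141), 182, 1.18)
```

View pics/w7.png

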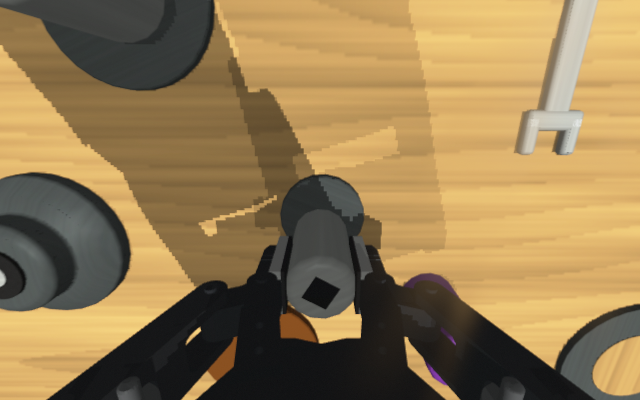

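Aligned within about 3 mm over the smallest plate (322,214). I correct while lowering, then release.

Call:
{"op": "step_arm", "data": {
  "plan": [
    [-0.002,0.001,0.005,0],
    [-0.0025,0.001,0.011,0],
    [-0.0025,0.001,0.017,0],
    [-0.0025,0.001,0.022,0],
    [-0.0025,0.001,0.025,0],
    [-0.0025,0.001,0.027,0],
    [-0.0025,0.001,0.028,0],
    [-0.0025,0.001,0.028,0]
  ]
}}

```text
t: 26.4
tcp_pos: [0.6313, 0.2153, 0.0388]
tool_rot: [0.0, -0.0, 1.0, 0.0]
contact_force: [-0.0, 0.3, -0.9]
gripper_width: 0.0311
grip_force: 59.6
```

Call:
{"op": "step_arm", "data": {
  "plan": [
    [0,0,0,0],
    [0,0,0,0],
    [0,0,0,0],
    [0,0,0,0],
    [0,0,0,0],
    [0,0,0,0],
    [0,0,-0.01,0],
    [0,0,-0.03,0]
  ],
  "hand": 1
}}

```text
t: 27.2
tcp_pos: [0.6302, 0.2149, 0.0681]
tool_rot: [-0.001, 0.0, 1.0, -0.0]
contact_force: [0.4, -0.0, -0.7]
gripper_width: 0.0856
grip_force: 0.0
```

Call:
{"op": "step_arm", "data": {
  "plan": [
    [0,0,-0.03,0],
    [0,0,-0.06,0],
    [0,0,-0.1,0],
    [0,0,-0.13,0],
    [0,0.03,-0.16,0],
    [0,0.06,-0.16,0],
    [0,0.08,-0.16,0],
    [0,0.08,-0.16,0]
  ]
}}

```text
t: 28.0
tcp_pos: [0.6306, 0.2976, 0.2287]
tool_rot: [-0.0, -0.001, 1.0, 0.0]
contact_force: [0.3, 0.2, -1.0]
gripper_width: 0.0854
grip_force: 0.0
```

```bash
python3 - <<'E'
from look import *
c=manip.capture("side");t=manip.capture("top")
for n,a in dict(S=(.630,.2143,.07),M=(.479,-.1135,.078),L=(.486,.0925,.086)).items():
  for q in(c,t):
    try:print(n,a[:2],top(q,project(q,a),a[2],30))
    except Exception as e:print(n,e)
cv2.imwrite("pics/end.png",c["color"][80:280,230:430,::-1].repeat(3,0).repeat(3,1))
E
```

```text
S (0.63, 0.2143) (0.6339, 0.2185, 35.2, np.int32(133))
S (0.63, 0.2143) (0.6321, 0.2156, 34.0, np.int32(167))
M (0.479, -0.1135) (0.4819, -0.1088, 47.4, np.int32(135))
M (0.479, -0.1135) (0.4805, -0.1115, 43.5, np.int32(281))
L (0.486, 0.0925) (0.4867, 0.0965, 55.1, np.int32(276))
L (0.486, 0.0925) (0.4852, 0.0937, 53.5, np.int32(445))
```

View pics/end.png

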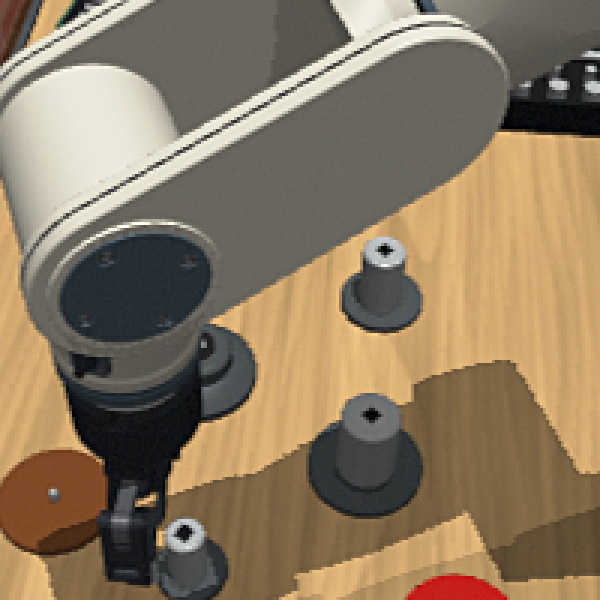

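All three sockets stand upright on their own plates, the medium at (383,270), the large at (368,440) and the small at (187,560). Each is within about 3 mm of its stud, and the gripper is clear.

```bash
python3 -c "
from rig import manip
print(manip.sign_off())"
```

```text
the job is handed in; nothing more can be done
None
```

The job is handed in: the small, medium and large sockets each stand upright on their own rest, within about 5 mm of the stud by the final camera check. It took about 28 s of the 96 s, and the can, mount and wrench were not touched; the sign-off returned no verdict.

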